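# Press the jaw insert flush into the setting fixture

## Task

Pick the jaw insert with the oblong base, set it into the pocket of the steel setting fixture without dropping it in, and press it down until the top of its base is flush with the top of the fixture and it stays there. Leave the round-based and the square-based inserts standing where they are.

Things in the scene. Friction and masses are not known exactly. Their poses are not given: they have to be found in the camera images.
- oblong_lug (a point): Insert to be seated, dull grey aluminium, 0.31 kg: an oblong base 80 x 44 mm, 22 high, with a block-shaped lug on its middle, 36 long (x), 24 wide (y), 44 high; 66 mm tall in all. It stands on its base. Point: centre of the lug, 44 mm above the underside, 22 above the base's top. x along the long side, z up; a half turn about z makes no difference. Grip the lug from above across its 24 mm.
- nest (a point): Pocket in a fixed steel block 156 x 120 x 45 mm. Pocket 104 x 68, 22 deep; bevelled mouth widens to 112 x 76 over the top 6 mm. Point: pocket centre, level with the block's top; x along the long side, z up. A brass pad 64 x 40 stands 12 mm above the floor, so a set-in insert is 12 mm proud; 10 N pushes pad and insert down; they stay; at the bottom the insert is flush (lug centre 22 above point).
- round_lug (a point): A bystander insert, same aluminium and same 36 x 24 x 44 mm lug, on a round base of 76 mm diameter, 22 mm high; it does not fit the pocket. The point is the centre of the lug, 44 mm above the underside, z up.
- square_lug (a point): A bystander insert, same aluminium and same lug, on a square base 76 x 76 mm, 22 mm high; it does not fit the pocket. The point is the centre of the lug, 44 mm above the underside, z up.
There are look-alikes about, which are no part of the job. What is shaped like the part that bears oblong_lug but brown or red is not meant.

How it is judged:
At the end, for the whole second after the job is handed in: The oblong insert sits upright (within 7 degrees) and at rest in the pocket, centred within 20 mm, long sides within 23 degrees, the top of its base no more than 4 mm above the top of the fixture; the round-based and square-based inserts are within 30 mm of where they stood (horizontal distance between oblong_lug and nest below 0.02 m and z of oblong_lug in the frame of nest below 0.026 m and angle between the x axis of oblong_lug and the x axis of nest, either way round below 0.4 rad and angle between oblong_lug's own z axis and vertical below 0.12 rad and linear speed of oblong below 0.02 m/s and distance of each of round_lug, square_lug from where it was at the start of the episode below 0.03 m); the robot touches nothing.
It fails at once if the oblong insert is dropped or slammed into the pocket (faster than 0.5 m/s within 40 mm of its seat) (horizontal distance between oblong_lug and nest below 0.03 m and z of oblong_lug in the frame of nest below 0.062 m and linear speed of oblong above 0.5 m/s).
It fails at once if the round-based or square-based insert is moved more than 30 mm or tipped (distance of any of round_lug, square_lug from where it was at the start of the episode above 0.03 m or angle between any of round_lug, square_lug's own z axis and vertical above 0.5 rad).
It also fails if it takes over 35 s, if anything falls off the work surface, if the arm or the gripper's body presses on something with over 40 N, if the wrist force passes 120 N, or if a joint passes its speed limit or range.

## Robot

A 6-joint arm with a two-finger parallel gripper is mounted at the origin on the work surface. World frame = base frame: x ahead of the robot, y to its left, z up, the work surface at z = 0. Lengths are in m, angles in rad, forces in N, time in s.
With the tool pointing down it reaches from about 0.25 to 0.775 m from the base axis. Payload 4 kg.
Tool frame: the origin (TCP) lies at the very end of the fingers, on their centre line; the grasp point (between the pads) lies arm.grip_point_offset behind it (arm.grip_point_offset is the distance from the TCP to the grasp point, in m); z points along the fingers, y is the line along which they close (so a half turn about z gives the same grasp; the last joint's range is limited). The gripper opens to 94 mm and grips with 3 to 60 N. Pads are 16 mm wide; open, the fingers measure 119 mm over their backs; the gripper's body (75 mm by 177 mm) begins 78 mm behind the grasp point.
Start: joints at [1.152, 0.087, 1.371, -0, 1.684, -0.103], TCP at [0.171, 0.523, 0.206] pointing down, gripper open.
Joint ranges: [-3.1, 3.1], [-0.76, 2.03], [0.27, 2.55], [-1.08, 4.22], [0.17, 2.65], [-2.57, 2.57]. Speed limits (rad/s): [2.79, 2.79, 3.14, 3.14, 3.14, 3.14].

## Interface

Orientations are given as a unit quaternion [w, x, y, z].
In Python, from station import arm gives the robot as it stands.
- The arm moves only by the tool move_arm, never from a script. Its argument "moves" is a list of rows, each an object with "dp": the shift along the world's x, y, z as a fraction of full scale, a list of three; "roll": the turn about the world's z as a fraction of full scale. In form: [{"dp": [x, y, z], "roll": roll}, ...]. A call has 1 to 20 rows; each row shifts and turns the commanded pose from where the row before left it; what a row does not reach is not made up. Full scale, the value 1, is 0.4 m for a shift and 90 degrees for a turn. A row lasts 1/12 s, in which the tool goes at most 41.7 mm and 7.16 degrees, less where a joint would pass 70% of its speed; a pose out of reach is approached as far as the arm can. A call with a number of a shift or a turn outside -1 to 1 is refused whole. A call with a gripper value outside its range is refused whole. "fingers" is the closure, from -1 (fully open) to 1 (shut), set as the call begins (left out, the last holds). The fingers move at their own pace and stop on an object; the grip force is fixed at half the most. Time passes only in rows, so rows that do not move let the fingers close. It gives the time, the measured TCP pose, the force, the opening and the grip force at its end, in the units of the state.
- arm.sense(): the state, without advancing time (a new reading comes with each control period).
- arm.camera(name): name is "side" or "top"; returns the picture (420x560x3 uint8, red, green, blue); there is no depth.
- arm.camera_info(name): a dict with "intrinsics" (3x3 intrinsics, pixels), "extrinsics" (4x4, takes a point from world to camera coordinates). Camera axes: x right, y down, z forward; pixel columns grow to the right and rows downward; lengths in m; the calibration is good to about 2 mm. A picture is of the moment at which its call begins. camera_info takes no time and is no camera call.
- arm.sign_off(): hands the job in; it is judged then, once.
Trained networks look in the newest picture that a camera, given by its name, has taken for a name from the list of things; names that differ only in an ending like _2 or _b are one class to them, and where a whole thing is asked for, a point or a joint stands for the part that bears it (a point fixed in the world has none). Each returns a list of dicts, best first, with "p" (0 to 1); they miss things now and then, are a little off and sometimes report something else, mostly with a low value. They report only what shows in the picture. A call takes as long as a camera call. They do not tell look-alikes from the thing itself.
- arm.recognise(query, camera): "centre" ([column, row] in pixels, amid what is visible of it).
- arm.trace(query, camera): "pixels" (420x560 bool, what is visible of it) and "centre" ([column, row] in pixels, amid what is visible of it).
The state is a dict: "clock": time; "joints": joint angles; "qd": joint speeds; "joint_efforts": joint torques, N m; "tcp_pos": TCP position; "orientation": TCP orientation; "wrist_force": force on the tool from outside, world axes, zero at the start; "torque": the same for the moment, N m; "grip_width": finger opening in m; "grip_force": force on a finger pad.
Only numpy, scipy, OpenCV 4.12 (cv2) and the standard library are available. Lean on these libraries where they do the work, as an engineer would, in place of code of your own. Each camera call takes 0.05 s, during which the arm holds its last target. There are 200 camera calls.

## Working session

There is one attempt and no reset: what is moved stays moved. The work goes in short steps, Python scripts to look and compute and a tool call to move; the robot and the scene stay as the last step left them, time stands still between calls to the robot, and variables do not carry over. Pictures are saved under pics/ and viewed, at most 10 in all, crops included, and the job is handed in when it is done.

Besides the shell and the picture viewer there is one more tool, called after "Request:" as a command line: name --argument value ..., lists and objects as JSON in quotes. move_arm: Moves the arm, as the interface text tells. Shift numbers are shares of 0.4 m and turn numbers shares of 90 degrees, none past 1 either way. Its arguments: {"type":"object","properties":{"moves":{"type":"array","items":{"type":"object","properties":{"dp":{"type":"array","items":{"type":"number","minimum":-1,"maximum":1}},"roll":{"type":"number","minimum":-1,"maximum":1}}}},"fingers":{"type":"number"}},"required":["moves"]}

```bash
mkdir -p pics
python3 - <<'E'
from station import arm
import cv2,numpy as np
np.set_printoptions(precision=4,suppress=True)
ims=[]
for c in("top","side"):
    im=arm.camera(c);cv2.imwrite(f"pics/{c}0.png",im[:,:,::-1]);ims.append(im)
    i=arm.camera_info(c);print(c,i["intrinsics"],i["extrinsics"])
    for q in("oblong_lug","nest","round_lug","square_lug"):
        print(q,[(np.round(d["centre"]).tolist(),round(d["p"],2)) for d in arm.recognise(q,c)])
print(arm.sense(),arm.grip_point_offset)
E
```

```text
top [[481.6674   0.     281.1153]
 [  0.     481.6674 212.8635]
 [  0.       0.       1.    ]] [[-0.0869 -0.9962 -0.0019  0.0645]
 [-0.9751  0.0854 -0.2045  0.5076]
 [ 0.2039 -0.0159 -0.9789  0.9183]
 [ 0.      0.      0.      1.    ]]
oblong_lug [([281.0, 233.0], 0.84), ([314.0, 297.0], 0.64), ([330.0, 227.0], 0.57)]
nest [([405.0, 208.0], 0.76)]
round_lug [([170.0, 250.0], 0.76)]
square_lug [([228.0, 167.0], 0.79)]
side [[462.1861   0.     275.6155]
 [  0.     462.1861 208.444 ]
 [  0.       0.       1.    ]] [[ 0.9883 -0.1527 -0.0019 -0.4909]
 [-0.1192 -0.7633 -0.6349  0.1143]
 [ 0.0955  0.6277 -0.7726  0.9209]
 [ 0.      0.      0.      1.    ]]
oblong_lug [([274.0, 265.0], 0.78), ([260.0, 218.0], 0.67), ([200.0, 250.0], 0.67)]
nest [([300.0, 334.0], 0.75)]
round_lug [([244.0, 145.0], 0.8)]
square_lug [([323.0, 182.0], 0.73)]
{'clock': 0.5, 'joints': array([ 1.1519,  0.0872,  1.3708, -0.    ,  1.6836, -0.1031]), 'qd': array([-0.    , -0.003 , -0.0007, -0.0011,  0.0027,  0.0013]), 'joint_efforts': array([ -0.0009, -33.962 , -30.2268,   0.0716,   0.0243,  -0.    ]), 'tcp_pos': array([0.1708, 0.5228, 0.2055]), 'orientation': array([0.    , 0.1573, 0.9876, 0.    ]), 'wrist_force': array([-0.4445, -0.4522, -0.942 ]), 'torque': array([-0.0296,  0.0393,  0.0623]), 'grip_force': 0.0, 'grip_width': 0.09394426103097157} 0.0188
```

View pics/top0.png

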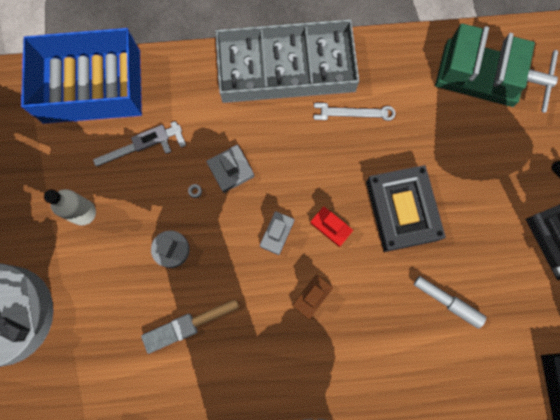

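View pics/side0.png

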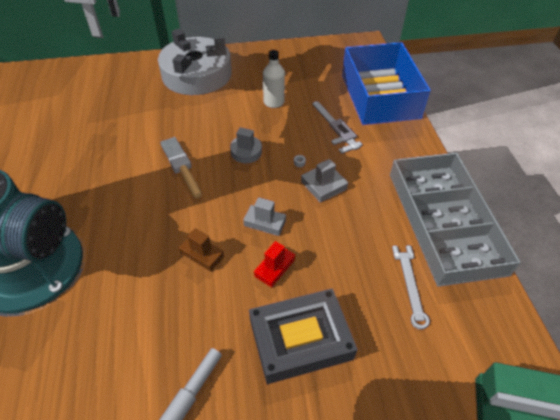

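The oblong-shaped candidates in the top view are grey (278,232), red (331,227) and brown (314,297). The round one is at (170,250) and the square one at (230,168). The grey one fits the description, with side pixel (264,216). Next I'll fit box models to its traced silhouettes and to the fixture, and check in a close crop.

```bash
cat > h.py <<'E'
from station import arm
import cv2,numpy as np
from scipy.optimize import minimize
def proj(c,P):
    i=arm.camera_info(c);E=i["extrinsics"];q=(P@E[:3,:3].T+E[:3,3])@i["intrinsics"].T
    return q[:,:2]/q[:,2:]
def box(l,w,z0,z1): return np.array([[a*l/2,b*w/2,z] for a in(-1,1) for b in(-1,1) for z in(z0,z1)])
def pose(P,x,y,a):
    c,s=np.cos(a),np.sin(a);return P@np.array([[c,s,0],[-s,c,0],[0,0,1]])+[x,y,0]
INS=[box(.08,.044,0,.022),box(.036,.024,.022,.066)]
BLK=[box(.156,.12,0,.045)]
S=4
def render(c,boxes,p):
    m=np.zeros((420*S,560*S),np.uint8)
    for b in boxes:
        h=cv2.convexHull(((proj(c,pose(b,*p))+.5)*S).astype(np.float32));cv2.fillConvexPoly(m,np.round(h).astype(np.int32),255)
    return cv2.resize(m,(560,420),interpolation=cv2.INTER_AREA)/255.
def fit(boxes,masks):
    def cost(v):
        p=(v[0]/100,v[1]/100,v[2]/10)
        t=0
        for c,m in masks.items():
            r=render(c,boxes,p);t+=np.abs(r-m).sum()/m.sum()
        return t
    return cost
def ground(c,px,z):
    i=arm.camera_info(c);E=i["extrinsics"];R=E[:3,:3];o=-R.T@E[:3,3]
    d=R.T@np.linalg.inv(i["intrinsics"])@[*px,1];return o+d*(z-o[2])/d[2]
def run(boxes,masks,x,y):
    f=fit(boxes,masks);best=None
    for a in np.arange(-90,90,22.5):
        v0=np.array([x*100,y*100,np.radians(a)*10])
        r=minimize(f,v0,method="Nelder-Mead",options=dict(initial_simplex=v0+np.array([[0,0,0],[2,0,0],[0,2,0],[0,0,2.]]),maxfev=120))
        if best is None or r.fun<best.fun: best=r
    v=best.x;return (v[0]/100,v[1]/100,v[2]/10),best.fun
E
python3 - <<'E'
from h import *
ims={c:arm.camera(c) for c in("top","side")}
for q,bx,guess,z in(("oblong_lug",INS,dict(top=(278,232),side=(264,216)),.03),("nest",BLK,dict(top=(405,208),side=(300,334)),.045)):
    ms={}
    for c in ims:
        d=min(arm.trace(q,c),key=lambda d:np.hypot(*(np.array(d["centre"])-guess[c])))
        ms[c]=d["pixels"].astype(float);print(q,c,d["centre"],d["p"],d["pixels"].sum())
    g=ground("top",guess["top"],z);print(g,ground("side",guess["side"],z))
    p,f=run(bx,ms,g[0],g[1]);print(q,p,np.degrees(p[2]),f)
    for c in ims:
        im=ims[c]=np.ascontiguousarray(ims[c])
        for b in bx:
            h=cv2.convexHull(proj(c,pose(b,*p)).astype(np.float32));cv2.polylines(im,[np.round(h).astype(np.int32)],True,(0,255,0),1)
a=ims["top"][150:270,230:450];b=ims["side"][180:390,210:370]
a=cv2.resize(a,None,fx=2,fy=2);b=cv2.resize(b,None,fx=2,fy=2)
o=np.zeros((420,760,3),np.uint8);o[:240,:440]=a;o[:,440:]=b
cv2.imwrite("pics/fit.png",o[:,:,::-1])
E
```

```text
oblong_lug top [278.3, 233.9] 0.7 869
oblong_lug side [262.8, 219.2] 0.82 1008
[0.47671942 0.02950534 0.03      ] [0.47689315 0.029745   0.03      ]Traceback (most recent call last):
  File "<stdin>", line 9, in <module>
  File "h.py", line 33, in run
    r=minimize(f,v0,method="Nelder-Mead",options=dict(initial_simplex=v0+np.array([[0,0,0],[2,0,0],[0,2,0],[0,0,2.]]),maxfev=120))
    res = _minimize_neldermead(fun, x0, args, callback, bounds=bounds,
                               **options)
    fsim[j] = func(sim[j])
              ~~~~^^^^^^^^
    fx = function(np.copy(x), *(wrapper_args + args))
  File "h.py", line 23, in cost
    r=render(c,boxes,p);t+=np.abs(r-m).sum()/m.sum()
  File "h.py", line 16, in render
    h=cv2.convexHull(((proj(c,pose(b,*p))+.5)*S).astype(np.float32));cv2.fillConvexPoly(m,np.round(h).astype(np.int32),255)
                       ~~~~^^^^^^^^^^^^^^
  File "h.py", line 5, in proj
    i=arm.camera_info(c);E=i["extrinsics"];q=(P@E[:3,:3].T+E[:3,3])@i["intrinsics"].T
ValueError: time passes only in moves, steps and waits
```

```bash
sed -i 's/^def proj/INFO={c:arm.camera_info(c) for c in("top","side")}\ndef proj/; s/i=arm.camera_info(c)/i=INFO[c]/' h.py
cat > m.py <<'E'
from h import *
ims={c:arm.camera(c) for c in("top","side")}
for q,bx,guess,z in(("oblong_lug",INS,dict(top=(278,232),side=(264,216)),.03),("nest",BLK,dict(top=(405,208),side=(300,334)),.045)):
    ms={}
    for c in ims:
        t=arm.trace(q,c)
        if not t: print("no trace",q,c);continue
        d=min(t,key=lambda d:np.hypot(*(np.array(d["centre"])-guess[c])))
        ms[c]=d["pixels"].astype(float);print(q,c,d["centre"],d["p"],d["pixels"].sum())
    g=ground("top",guess["top"],z);print(g,ground("side",guess["side"],z))
    if not ms: continue
    p,f=run(bx,ms,g[0],g[1]);print(q,p,np.degrees(p[2]),f)
    for c in ims:
        im=ims[c]=np.ascontiguousarray(ims[c])
        for b in bx:
            h=cv2.convexHull(proj(c,pose(b,*p)).astype(np.float32));cv2.polylines(im,[np.round(h).astype(np.int32)],True,(0,255,0),1)
a=ims["top"][150:270,230:450];b=ims["side"][180:390,210:370]
a=cv2.resize(a,None,fx=2,fy=2);b=cv2.resize(b,None,fx=2,fy=2)
o=np.zeros((420,760,3),np.uint8);o[:240,:440]=a;o[:,440:]=b
cv2.imwrite("pics/fit.png",o[:,:,::-1])
E
python3 m.py
```

```text
oblong_lug top [278.2, 231.1] 0.94 778
oblong_lug side [265.3, 218.8] 0.62 1069
[0.47671942 0.02950534 0.03      ] [0.47689315 0.029745   0.03      ]
oblong_lug (np.float64(0.4778353805903659), np.float64(0.0341280257432899), np.float64(-0.5318128322181354)) -30.470630776998128 0.21823517010720206
nest top [405.4, 208.9] 0.96 4879
nest side [300.8, 334.7] 0.94 7140
[ 0.50097249 -0.2320797   0.045     ] [ 0.50080938 -0.24379465  0.045     ]
nest (np.float64(0.5048485073077861), np.float64(-0.23565548996093624), np.float64(0.12048818238075912)) 6.903464331620024 0.05635436384022763
```

View pics/fit.png

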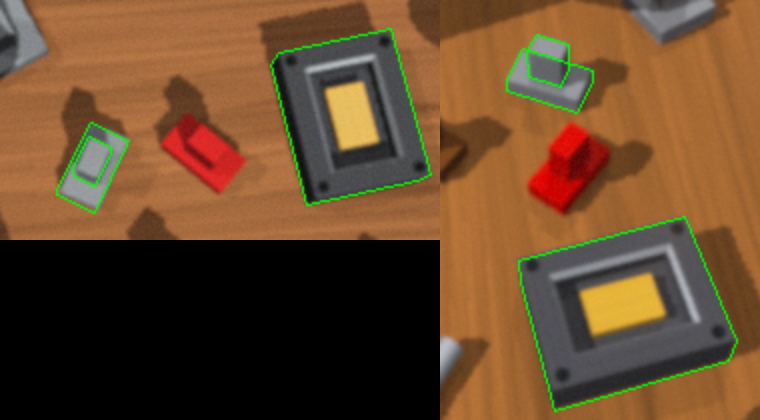

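The crop confirms the grey insert: top crop (93,165), side crop (550,75). The green model outlines fit both it (yaw −30.5°) and the fixture (yaw 6.9°). Moving above it.

Request:
move_arm --fingers -0.2 --moves '[{"dp":[0.038,-0.061,0],"roll":-0.007},{"dp":[0.038,-0.061,0],"roll":-0.007},{"dp":[0.038,-0.061,0],"roll":-0.007},{"dp":[0.038,-0.061,0],"roll":-0.007},{"dp":[0.038,-0.061,0],"roll":-0.007},{"dp":[0.038,-0.061,0],"roll":-0.007},{"dp":[0.038,-0.061,0],"roll":-0.007},{"dp":[0.038,-0.061,0],"roll":-0.007},{"dp":[0.038,-0.061,0],"roll":-0.007},{"dp":[0.038,-0.061,0],"roll":-0.007},{"dp":[0.038,-0.061,0],"roll":-0.007},{"dp":[0.038,-0.061,0],"roll":-0.007},{"dp":[0.038,-0.061,0],"roll":-0.007},{"dp":[0.038,-0.061,0],"roll":-0.007},{"dp":[0.038,-0.061,0],"roll":-0.007},{"dp":[0.038,-0.061,0],"roll":-0.007},{"dp":[0.038,-0.061,0],"roll":-0.007},{"dp":[0.038,-0.061,0],"roll":-0.007},{"dp":[0.04,-0.061,-0.02],"roll":-0.007},{"dp":[0.04,-0.061,-0.02],"roll":-0.007}]'

```text
clock: 2.67
tcp_pos: [0.4774, 0.0334, 0.1901]
orientation: [0.001, 0.265, 0.964, 0.0]
wrist_force: [-0.8, 0.0, 0.7]
grip_width: 0.0563
grip_force: 0.0
```

Request:
move_arm --moves '[{"dp":[0,0,-0.05]},{"dp":[0,0,-0.05]},{"dp":[0,0,-0.05]},{"dp":[0,0,-0.05]},{"dp":[0,0,-0.05]},{"dp":[0,0,-0.03]}]'

```text
validation failed for argument at $.mo...
```

Run:
```python
from h import *
o=[]
for c,r in(("top",(160,280,220,360)),("side",(150,270,190,330))):
    im=np.ascontiguousarray(arm.camera(c));s=arm.sense()
    for z in(0,.0188):
        q=proj(c,np.array([s["tcp_pos"]+[0,0,z]]))[0];cv2.circle(im,tuple(np.round(q).astype(int)),2,(0,255,0),-1)
    o.append(cv2.resize(im[r[0]:r[1],r[2]:r[3]],(390,334)))
cv2.imwrite("pics/g.png",np.hstack(o)[:,:,::-1])
```

```text
(no output)
```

View pics/g.png

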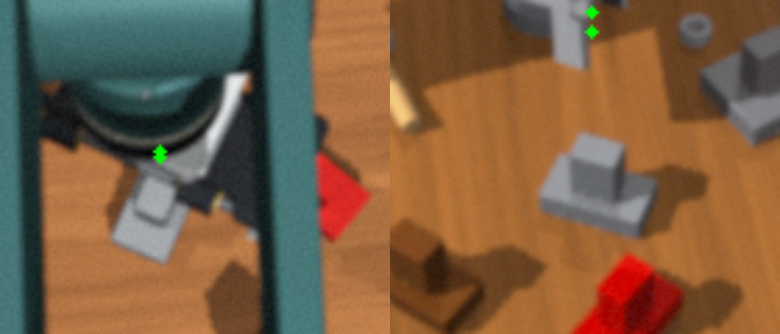

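The move was refused, probably because `roll` was missing. The picture shows the hand still high, with the insert upright under it at crop (150,215) and (600,185).

Request:
move_arm --moves '[{"dp":[0,0,-0.05],"roll":0},{"dp":[0,0,-0.05],"roll":0},{"dp":[0,0,-0.05],"roll":0},{"dp":[0,0,-0.05],"roll":0},{"dp":[0,0,-0.05],"roll":0},{"dp":[0,0,-0.03],"roll":0}]'

```text
clock: 3.27
tcp_pos: [0.4748, 0.0357, 0.0755]
orientation: [-0.002, 0.264, 0.964, -0.0]
wrist_force: [0.2, 0.1, 0.6]
grip_width: 0.0558
grip_force: 0.0
```

Run:
```python
from h import *
o=[]
for c,r in(("side",(150,270,190,330)),):
    im=np.ascontiguousarray(arm.camera(c))
    o.append(cv2.resize(im[r[0]:r[1],r[2]:r[3]],(560,480)))
cv2.imwrite("pics/g2.png",np.hstack(o)[:,:,::-1])
```

```text
(no output)
```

View pics/g2.png

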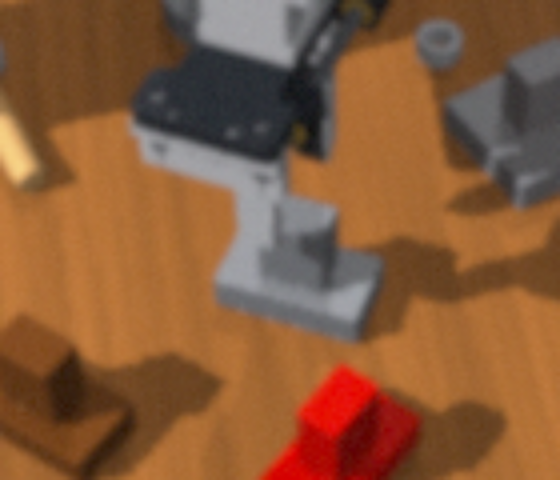

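The hand is just above the lug, whose top is at crop (305,215). The near finger is at (262,210). I'll overlay the predicted lug and fingers to check alignment.

Run:
```python
from h import *
im=cv2.imread("pics/g2.png");s=arm.sense();t=s["tcp_pos"]
def dr(b,p,col):
    h=cv2.convexHull((((proj("side",pose(b,*p))+.5-[190,150])*4)).astype(np.float32));cv2.polylines(im,[np.round(h).astype(np.int32)],True,col,1)
for b in INS: dr(b,(.4778,.0341,-.532),(0,255,0))
q=s["orientation"];a=2*np.arctan2(q[2],q[1])-np.pi/2;print(t,np.degrees(a))
w=s["grip_width"]
for sg in(-1,1):
    dr(box(.012,.016,t[2],t[2]+.03),(t[0]+sg*(w/2+.006)*np.cos(a),t[1]+sg*(w/2+.006)*np.sin(a),a),(255,0,255))
cv2.imwrite("pics/g3.png",im)
```

```text
[0.47349571 0.03574926 0.07354166] 59.35217376975516
```

View pics/g3.png

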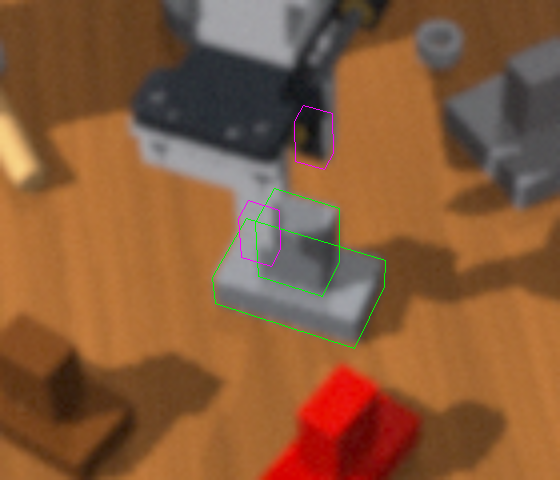

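Request:
move_arm --moves '[{"dp":[0.011,0,-0.03],"roll":0},{"dp":[0,0,-0.04],"roll":0},{"dp":[0,0,-0.04],"roll":0},{"dp":[0,0,0],"roll":0},{"dp":[0,0,0],"roll":0}]'

```text
clock: 3.73
tcp_pos: [0.4803, 0.0354, 0.0336]
orientation: [-0.001, 0.264, 0.964, 0.0]
wrist_force: [-0.2, -0.1, 0.1]
grip_width: 0.0563
grip_force: 0.0
```

Request:
move_arm --fingers 1 --moves '[{"dp":[0,0,0],"roll":0},{"dp":[0,0,0],"roll":0},{"dp":[0,0,0],"roll":0},{"dp":[0,0,0],"roll":0},{"dp":[0,0,0],"roll":0},{"dp":[0,0,0],"roll":0}]'

```text
clock: 4.23
tcp_pos: [0.4806, 0.0335, 0.0343]
orientation: [0.0, 0.265, 0.964, -0.001]
wrist_force: [-2.3, -3.6, 4.6]
grip_width: 0.0241
grip_force: 29.9
```

Request:
move_arm --moves '[{"dp":[0,0,0.03],"roll":0},{"dp":[0,0,0.05],"roll":0},{"dp":[0,0,0.06],"roll":0},{"dp":[0,0,0.06],"roll":0},{"dp":[0,0,0.06],"roll":0},{"dp":[0,0,0.04],"roll":0},{"dp":[0.005,-0.055,0],"roll":0.035},{"dp":[0.005,-0.055,0],"roll":0.035},{"dp":[0.005,-0.055,0],"roll":0.035},{"dp":[0.005,-0.055,0],"roll":0.035},{"dp":[0.005,-0.055,0],"roll":0.035},{"dp":[0.005,-0.055,0],"roll":0.035},{"dp":[0.005,-0.055,0],"roll":0.035},{"dp":[0.005,-0.055,0],"roll":0.035},{"dp":[0.005,-0.055,0],"roll":0.035},{"dp":[0.005,-0.055,0],"roll":0.035},{"dp":[0.005,-0.055,0],"roll":0.035},{"dp":[0.005,-0.055,0],"roll":0.032},{"dp":[0,0,0],"roll":0},{"dp":[0,0,0],"roll":0}]'

```text
clock: 5.9
tcp_pos: [0.5042, -0.2294, 0.1519]
orientation: [-0.001, -0.058, 0.998, 0.001]
wrist_force: [-0.7, 0.8, -4.3]
grip_width: 0.0236
grip_force: 29.9
```

Run:
```python
from h import *
s=arm.sense();t=s["tcp_pos"];q=s["orientation"];print(t,np.degrees(2*np.arctan2(q[2],q[1])-np.pi/2),s["grip_width"],s["grip_force"],s["wrist_force"],s["joints"])
im=arm.camera("side");a=im[190:400,200:390]
im=arm.camera("top");b=im[150:290,310:480]
cv2.imwrite("pics/n.png",np.hstack([cv2.resize(a,(380,420)),cv2.resize(b,(400,420))])[:,:,::-1])
```

```text
[ 0.50423438 -0.22943664  0.15191048] 96.69441298431198 0.023636213980626167 29.923634827136993 [-0.65557255  0.80770341 -4.27320788] [-5.30086279e-01  1.14795665e-01  1.44680782e+00  1.12739201e-03
  1.58311141e+00 -2.21771003e+00]
```

View pics/n.png

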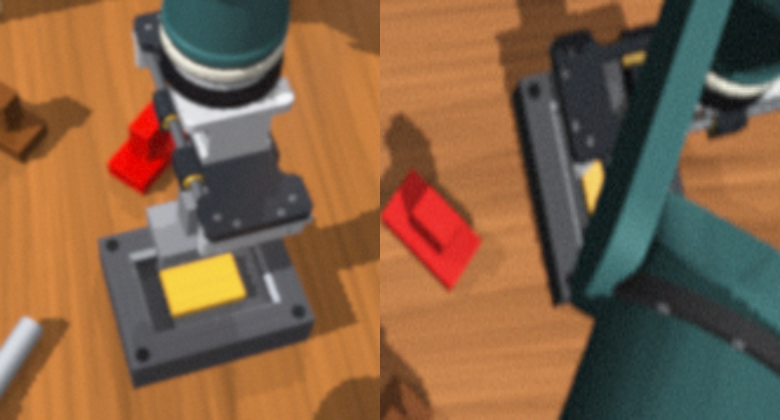

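The insert is held level above the fixture, side crop (170,230), with the pad at (203,283). Correcting by a few mm and descending.

Request:
move_arm --moves '[{"dp":[0.005,-0.008,0],"roll":0},{"dp":[0.005,-0.007,-0.02],"roll":0},{"dp":[0,0,-0.03],"roll":0},{"dp":[0,0,-0.03],"roll":0},{"dp":[0,0,-0.03],"roll":0},{"dp":[0,0,-0.02],"roll":0},{"dp":[0,0,-0.02],"roll":0},{"dp":[0,0,-0.01],"roll":0},{"dp":[0,0,0],"roll":0},{"dp":[0,0,0],"roll":0}]'

```text
clock: 6.83
tcp_pos: [0.5089, -0.2352, 0.0895]
orientation: [0.0, -0.06, 0.998, 0.0]
wrist_force: [0.2, -0.7, -3.6]
grip_width: 0.0238
grip_force: 29.9
```

Run:
```python
from h import *
s=arm.sense();print(s["tcp_pos"],s["wrist_force"])
im=arm.camera("side");a=im[250:400,230:380]
cv2.imwrite("pics/n2.png",cv2.resize(a,(600,600))[:,:,::-1])
```

```text
[ 0.50889521 -0.2351924   0.08949564] [ 0.23697732 -0.65846143 -3.5866164 ]
```

View pics/n2.png

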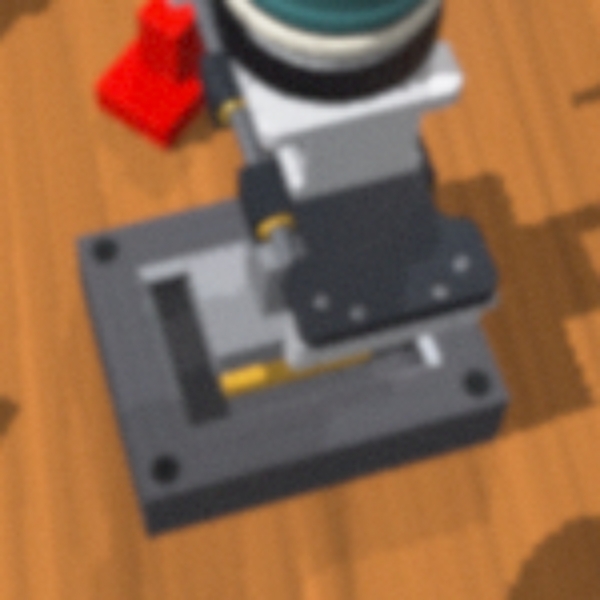

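The insert is over the pocket mouth, parallel and centred, with its left edge at (205,320) and the gap strip at (190,350). Setting down slowly.

Request:
move_arm --moves '[{"dp":[0,0,-0.01],"roll":0},{"dp":[0,0,-0.01],"roll":0},{"dp":[0,0,-0.01],"roll":0},{"dp":[0,0,-0.01],"roll":0},{"dp":[0,0,-0.01],"roll":0},{"dp":[0,0,-0.005],"roll":0},{"dp":[0,0,0],"roll":0}]'

```text
clock: 7.47
tcp_pos: [0.5088, -0.2352, 0.068]
orientation: [-0.0, -0.06, 0.998, 0.0]
wrist_force: [-1.4, 1.7, 1.0]
grip_width: 0.0238
grip_force: 29.9
```

Request:
move_arm --moves '[{"dp":[0,0,-0.006],"roll":0},{"dp":[0,0,-0.006],"roll":0},{"dp":[0,0,-0.006],"roll":0},{"dp":[0,0,0],"roll":0},{"dp":[0,0,0],"roll":0}]'

```text
clock: 7.88
tcp_pos: [0.5089, -0.2352, 0.0616]
orientation: [0.0, -0.06, 0.998, -0.0]
wrist_force: [-2.8, 2.0, 5.3]
grip_width: 0.0239
grip_force: 29.9
```

Request:
move_arm --moves '[{"dp":[0,0,-0.005],"roll":0},{"dp":[0,0,-0.005],"roll":0},{"dp":[0,0,0],"roll":0},{"dp":[0,0,0],"roll":0},{"dp":[0,0,0],"roll":0}]'

```text
clock: 8.3
tcp_pos: [0.5088, -0.2352, 0.0574]
orientation: [0.0, -0.06, 0.998, -0.0]
wrist_force: [-3.2, 1.5, 5.0]
grip_width: 0.0238
grip_force: 29.9
```

Request:
move_arm --moves '[{"dp":[0,0,-0.005],"roll":0},{"dp":[0,0,0],"roll":0},{"dp":[0,0,0],"roll":0}]'

```text
clock: 8.55
tcp_pos: [0.5088, -0.2353, 0.0572]
orientation: [0.0, -0.06, 0.998, -0.0]
wrist_force: [-6.0, 2.5, 12.0]
grip_width: 0.0239
grip_force: 30.0
```

Bottomed out where expected, with the force rising. Releasing and backing off.

Request:
move_arm --fingers -0.2 --moves '[{"dp":[0,0,0],"roll":0},{"dp":[0,0,0],"roll":0},{"dp":[0,0,0],"roll":0},{"dp":[0,0,0],"roll":0},{"dp":[0,0,0],"roll":0},{"dp":[0,0,0],"roll":0}]'

```text
clock: 9.05
tcp_pos: [0.5088, -0.2351, 0.0539]
orientation: [-0.0, -0.06, 0.998, 0.0]
wrist_force: [0.4, 0.4, 0.4]
grip_width: 0.0561
grip_force: 0.0
```

Request:
move_arm --moves '[{"dp":[0,0,0.02],"roll":0},{"dp":[0,0,0.05],"roll":0},{"dp":[0,0,0.06],"roll":0},{"dp":[0,0,0.06],"roll":0},{"dp":[0,0,0.06],"roll":0},{"dp":[0,0.06,0.02],"roll":0},{"dp":[0,0.06,0],"roll":0},{"dp":[0,0.06,0],"roll":0},{"dp":[0,0.06,0],"roll":0},{"dp":[0,0.06,0],"roll":0},{"dp":[0,0.06,0],"roll":0},{"dp":[0,0.06,0],"roll":0},{"dp":[0,0.06,0],"roll":0},{"dp":[0,0.06,0],"roll":0},{"dp":[0,0,0],"roll":0}]'

```text
clock: 10.3
tcp_pos: [0.5088, -0.0156, 0.1631]
orientation: [0.001, -0.062, 0.998, 0.001]
wrist_force: [0.4, -0.1, 0.5]
grip_width: 0.0559
grip_force: 0.0
```

Run:
```python
from h import *
im=np.ascontiguousarray(arm.camera("side"));o=im.copy()
nest=(.5048,-.2357,.1205)
for b in INS:
    h=cv2.convexHull(proj("side",pose(b+[0,0,.023],*nest)).astype(np.float32));cv2.polylines(o,[np.round(h).astype(np.int32)],True,(0,255,0),1)
f=lambda a:cv2.resize(a[260:400,230:370],(400,400))
cv2.imwrite("pics/end.png",np.hstack([f(im),f(o)])[:,:,::-1])
for q in("round_lug","square_lug"): print(q,[d["centre"] for d in arm.recognise(q,"side")][:1])
```

```text
round_lug [[245.6, 146.8]]
square_lug [[327.1, 184.3]]
```

View pics/end.png

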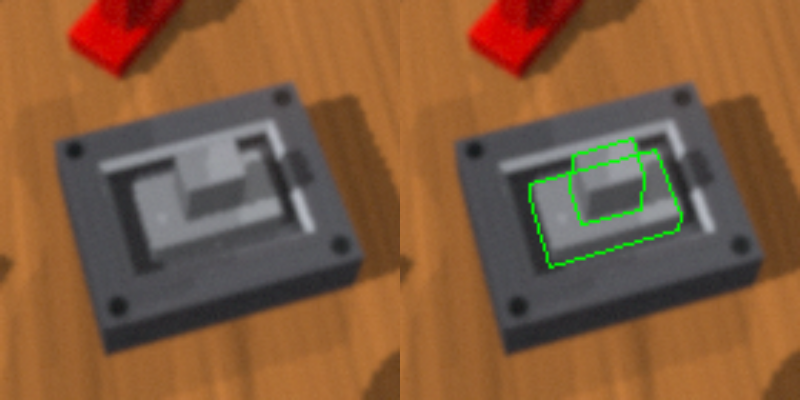

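The insert sits in the pocket at crop (210,200), matching the flush-model outline within about 2 mm. The bystanders have not moved.

```bash
python3 -c "
from station import arm
print(arm.sign_off())"
```

```text
the job is handed in; nothing more can be done
None
```

The grey oblong insert is seated flush and centred in the fixture pocket, the round and square inserts stand where they were, and the job was handed in at about 10 s of the 35 s allowed; the sign-off returned no verdict.

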